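# Line up the sample jars by size on the gauge rail

## Robot

A 6-joint arm with a two-finger parallel gripper is mounted at the origin on the work surface. World frame = base frame: x ahead of the robot, y to its left, z up, the work surface at z = 0. Lengths are in mm, angles in rad, forces in N, time in s.
With the tool pointing down it reaches from about 275 to 750 mm from the base axis. Payload 10.2 kg.
Tool frame: the origin (TCP) lies at the very end of the fingers, on their centre line; the grasp point (between the pads) lies 19 mm behind it; x points along the fingers, y is the direction in which the jaws open and shut, and the axes are right-handed (so a half turn about x gives the same grasp; the last joint's range is limited). The gripper opens to 85 mm and grips with 20 to 120 N. Pads are 22 mm wide; open, the fingers measure 114 mm over their backs; the gripper's body (76 mm by 85 mm) begins 54 mm behind the grasp point. The pads swing forward as they close: fully open they stand 13 mm farther back than shut.
Start: joints at [-0.223, 0.313, 1.498, -0, 1.331, -0.223], TCP at [525.006, -0.013, 231.294] pointing down, gripper open.
Joint ranges: [-2.94, 2.94], [-0.97, 2.17], [0.19, 2.56], [-1.23, 4.37], [0.02, 3.11], [-2.88, 2.88]. Speed limits (rad/s): [2.39, 2.39, 3.01, 3.14, 3.14, 3.14].

## Interface

Orientations are given as a unit quaternion [w, x, y, z].
In Python, from rig import ctrl gives the robot as it stands. The module is installed in compiled form; this text tells all that it offers.
- The arm moves only by the tool move_arm, never from a script. Its argument "targets" is a list that holds one entry, the list of rows, each a list of 7 numbers: the opening, from 0 (shut) to 1 (fully open), then the shift along the tool's x, y, z each as a share of 150 mm, from -1 to 1, then the turn, a rotation vector about the tool's x, y, z each as a share of 60 degrees, from -1 to 1. A call has 1 to 5 rows; each row shifts and turns the commanded pose from where the row before left it, along the tool's axes as they then stand; what a row does not reach is not made up. A row lasts 1/10 s, in which the tool goes at most 50 mm and 8.59 degrees, less where a joint would pass 70% of its speed; a pose out of reach is approached as far as the arm can. A call with a number of a shift or a turn outside -1 to 1 is refused whole. A call with a gripper value outside its range is refused whole. The fingers move at their own pace and stop on an object; "force" is the grip in N (left out, the last holds). Time passes only in rows, so rows that do not move let the fingers close. It gives the time, the measured TCP pose, the force and the opening at its end, in the units of the state.
- ctrl.sense(): the state, without advancing time (a new reading comes with each control period).
- ctrl.capture(name): name is "scene" or "side" or "wrist"; returns the picture (400x640x3 uint8, red, green, blue); there is no depth.
- ctrl.calibration(name): a dict with "camera_matrix" (3x3 intrinsics, pixels), "extrinsics" (4x4, takes a point from world to camera coordinates); the wrist camera has in their place "tool_from_camera" (4x4, takes a point from camera to tool coordinates, whose origin is the TCP and whose axes are the tool frame's). Camera axes: x right, y down, z forward; pixel columns grow to the right and rows downward; lengths in mm; the calibration is good to about 2 mm. A picture is of the moment at which its call begins: read the wrist's pose just before it. calibration takes no time and is no camera call.
- ctrl.finish_job(): hands the job in, once; it reports no verdict.
Trained networks look in the newest picture that a camera, given by its name, has taken for a name from the list of things; names that differ only in an ending like _2 or _b are one class to them, and where a whole thing is asked for, a point or a joint stands for the part that bears it (a point fixed in the world has none). Each returns a list of dicts, best first, with "confidence" (0 to 1); they miss things now and then, are a little off and sometimes report something else, mostly with a low value. They report only what shows in the picture. A call takes as long as a camera call.
- ctrl.recognise(label, camera): "point" ([row, column] in pixels, amid what is visible of it).
- ctrl.cut_out(label, camera): "pixels" (400x640 bool, what is visible of it) and "point" ([row, column] in pixels, amid what is visible of it).
The state is a dict: "time_s": time; "joints": joint angles; "dq": joint speeds; "tau": joint torques, N m; "eef_pos": TCP position; "ee_rot": TCP orientation; "force": force on the tool from outside, world axes, zero at the start; "wrist_torque": the same for the moment, N m; "grip_width": opening from 0.0 (shut) to 1.0 (fully open).
Only numpy, scipy, OpenCV 4.12 (cv2) and the standard library are available. Lean on these libraries where they do the work, as an engineer would, in place of code of your own. Each camera call takes 0.05 s, during which the arm holds its last target.

## Task

Set out the four gold-lidded sample jars on the blue rail in order of size for the label check: the smallest next to the green stop, then ever larger, the largest next to the grey stop, each standing upright and centred on its own white disc and let go. Knock no jar over, and leave the rejected jar with the white lid where it stands.

Things in the scene. Friction and masses are not known exactly. Their poses are not given: they have to be found in the camera images.
- jar_s: the smallest sample jar: loose upright black cylinder with a red label band and a gold lid as wide as the jar, 40 mm in diameter, 58 mm tall with the lid (lid 16 mm), 60 to 350 g. Origin: centre of its underside, z up; its yaw does not matter. May be gripped anywhere on its side, lid included.
- jar_m: the second smallest sample jar: loose upright black cylinder with a red label band and a gold lid as wide as the jar, 46 mm in diameter, 74 mm tall with the lid (lid 16 mm), 60 to 350 g. Origin: centre of its underside, z up; its yaw does not matter. May be gripped anywhere on its side, lid included.
- jar_l: the second largest sample jar: loose upright black cylinder with a red label band and a gold lid as wide as the jar, 52 mm in diameter, 90 mm tall with the lid (lid 16 mm), 60 to 350 g. Origin: centre of its underside, z up; its yaw does not matter. May be gripped anywhere on its side, lid included.
- jar_xl: the largest sample jar: loose upright black cylinder with a red label band and a gold lid as wide as the jar, 58 mm in diameter, 106 mm tall with the lid (lid 16 mm), 60 to 350 g. Origin: centre of its underside, z up; its yaw does not matter. May be gripped anywhere on its side, lid included.
- reject_jar: a rejected jar with a WHITE lid and grey label band, 49 mm in diameter, 82 mm tall, loose, standing among the others; not part of the set. Origin: centre of its underside.
- disc1: fixed white disc, 66 mm wide, 2 mm thick, number 1 of four in a straight row counted from the robot's left (+y), centres 85 mm apart, on a fixed flat blue rail (80 x 450 mm, 8 mm high). Origin: centre of its underside, 8 mm above the table; its top is 10 mm above the table. x axis across the rail (away from the robot), y along it.
- disc2: fixed white disc, 66 mm wide, 2 mm thick, number 2 of four in a straight row counted from the robot's left (+y), centres 85 mm apart, on a fixed flat blue rail (80 x 450 mm, 8 mm high). Origin: centre of its underside, 8 mm above the table; its top is 10 mm above the table. x axis across the rail (away from the robot), y along it.
- disc3: fixed white disc, 66 mm wide, 2 mm thick, number 3 of four in a straight row counted from the robot's left (+y), centres 85 mm apart, on a fixed flat blue rail (80 x 450 mm, 8 mm high). Origin: centre of its underside, 8 mm above the table; its top is 10 mm above the table. x axis across the rail (away from the robot), y along it.
- disc4: fixed white disc, 66 mm wide, 2 mm thick, number 4 of four in a straight row counted from the robot's left (+y), centres 85 mm apart, on a fixed flat blue rail (80 x 450 mm, 8 mm high). Origin: centre of its underside, 8 mm above the table; its top is 10 mm above the table. x axis across the rail (away from the robot), y along it.
- green_stop: fixed green end stop block, 70 mm across the rail, 24 mm along it, 30 mm high (34 mm with its bolts), on the rail at one end of the row, 77.5 mm beyond the centre of the nearest disc; either the left or the right end. A like grey stop is at the other end. Origin: centre of its underside, on the rail's top.

How it is judged (in metres and radians):
At the end, for the whole second after the job is handed in: Each gold-lidded jar stands released and at rest, upright within 0.1 rad, within 12 mm of the centre of its own disc and on it; counted from the green stop they run from smallest to largest. The white-lidded jar is within 20 mm of where it started and upright (((horizontal distance between green_stop and disc1 below 0.12 m and horizontal distance between jar_s and disc1 below 0.012 m and horizontal distance between jar_m and disc2 below 0.012 m and horizontal distance between jar_l and disc3 below 0.012 m and horizontal distance between jar_xl and disc4 below 0.012 m) or (horizontal distance between green_stop and disc4 below 0.12 m and horizontal distance between jar_s and disc4 below 0.012 m and horizontal distance between jar_m and disc3 below 0.012 m and horizontal distance between jar_l and disc2 below 0.012 m and horizontal distance between jar_xl and disc1 below 0.012 m)) and z of jar_s in the frame of disc1 between -0.002 and 0.006 m and angle between each of jar_s, jar_m, jar_l, jar_xl, reject_jar's own z axis and vertical below 0.1 rad and linear speed of each of jar_s, jar_m, jar_l, jar_xl below 0.02 m/s and angular speed of each of jar_s, jar_m, jar_l, jar_xl below 0.2 rad/s and z of jar_m in the frame of disc1 between -0.002 and 0.006 m and z of jar_l in the frame of disc1 between -0.002 and 0.006 m and z of jar_xl in the frame of disc1 between -0.002 and 0.006 m and distance of reject_jar from where it was at the start of the episode below 0.02 m); the robot touches nothing.
It fails at once if a jar is knocked over (tilted beyond 0.7 rad) (angle between any of jar_s, jar_m, jar_l, jar_xl, reject_jar's own z axis and vertical above 0.7 rad).
It fails at once if the white-lidded jar is moved by more than 20 mm (distance of reject_jar from where it was at the start of the episode above 0.02 m).
It also fails if it takes over 107 s, if anything falls off the work surface, if the arm or the gripper's body presses on something with over 40 N, if the wrist force passes 120 N, or if a joint passes its speed limit or range.

## Working session

There is one attempt and no reset: what is moved stays moved. The work goes in short steps, Python scripts to look and compute and a tool call to move; the robot and the scene stay as the last step left them, time stands still between calls to the robot, and variables do not carry over. Pictures are saved under pics/ and viewed, and the job is handed in when it is done.

Besides the shell and the picture viewer there is one more tool, called after "Emit:" in YAML: its name, and indented under it one key for each argument. move_arm: Moves the arm, as the interface text tells. Shift numbers are shares of 150 mm and turn numbers shares of 60 degrees, none past 1 either way. Its arguments: {"type":"object","properties":{"targets":{"type":"array","items":{"type":"array","items":{"type":"array","items":{"type":"number","minimum":-1,"maximum":1}}}},"force":{"type":"number"}},"required":["targets"]}

```bash
mkdir -p pics; python3 - <<'E'
from rig import ctrl
import cv2, numpy as np
s=ctrl.sense(); print(s)
for c in ["scene","side","wrist"]:
    im=ctrl.capture(c); cv2.imwrite(f"pics/{c}0.png",im[:,:,::-1])
    print(c,ctrl.calibration(c))
print(ctrl.sense()['time_s'])
E
```

```text
{'time_s': 0.0, 'joints': array([-2.23396658e-01,  3.13449630e-01,  1.49843109e+00, -1.99789198e-06,
        1.33097981e+00, -2.23409492e-01]), 'dq': array([ 0.00010616,  0.00111216, -0.00027135, -0.0002594 ,  0.00178706,
       -0.00165161]), 'tau': array([-5.78409599e-04, -4.12261176e+01, -2.59742296e+01, -3.58453699e-04,
        4.11797926e-03, -1.23038126e-05]), 'eef_pos': array([5.24750199e+02, 4.58326198e-02, 2.30737514e+02]), 'ee_rot': array([ 0.49962428,  0.49975712,  0.50038218, -0.50023602]), 'force': array([ 0.45267066, -0.61773837,  0.8569808 ]), 'wrist_torque': array([0.02014681, 0.02441169, 0.00292413]), 'grip_width': 1.0025833098436538}
scene {'camera_matrix': array([[399.77412838,   0.        , 312.85484651],
       [  0.        , 399.77412838, 200.73511075],
       [  0.        ,   0.        ,   1.        ]]), 'extrinsics': array([[ 8.00417078e-01,  5.99443265e-01,  5.22124709e-04,
        -4.33185477e+02],
       [ 3.17633810e-01, -4.23387081e-01, -8.48441007e-01,
        -1.29347707e+02],
       [-5.08371187e-01,  6.79272516e-01, -5.29289698e-01,
         1.1972419
[... 474 characters left out ...]
41e-01, -5.32413180e-01, -7.57420751e-01,
         5.59744490e+02],
       [ 0.00000000e+00,  0.00000000e+00,  0.00000000e+00,
         1.00000000e+00]])}
wrist {'camera_matrix': array([[345.54944136,   0.        , 322.05766956],
       [  0.        , 345.54944136, 198.6844536 ],
       [  0.        ,   0.        ,   1.        ]]), 'tool_from_camera': array([[-9.90543281e-04, -2.89523949e-01,  9.57170258e-01,
        -1.43690364e+02],
       [ 9.99999018e-01, -1.23600317e-03,  6.61000259e-04,
        -1.80648332e+00],
       [ 9.91690072e-04,  9.57169972e-01,  2.89524888e-01,
        -7.39856740e+01],
       [ 0.00000000e+00,  0.00000000e+00,  0.00000000e+00,
         1.00000000e+00]])}
0.15
```

View pics/scene0.png

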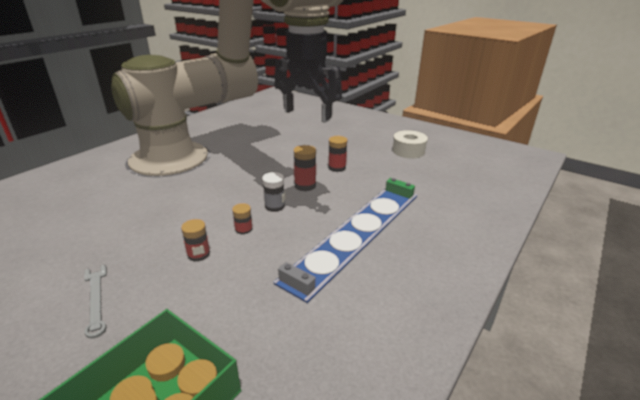

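View pics/side0.png

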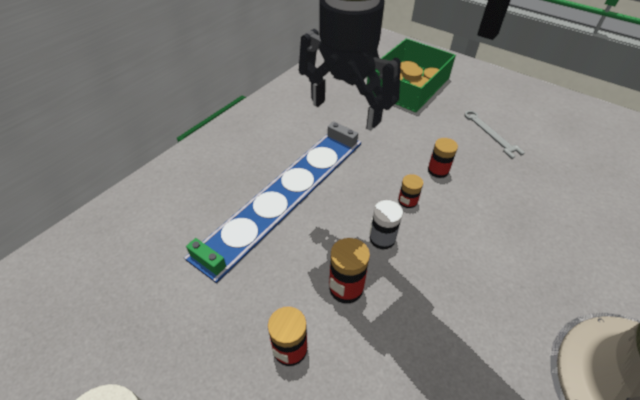

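View pics/wrist0.png

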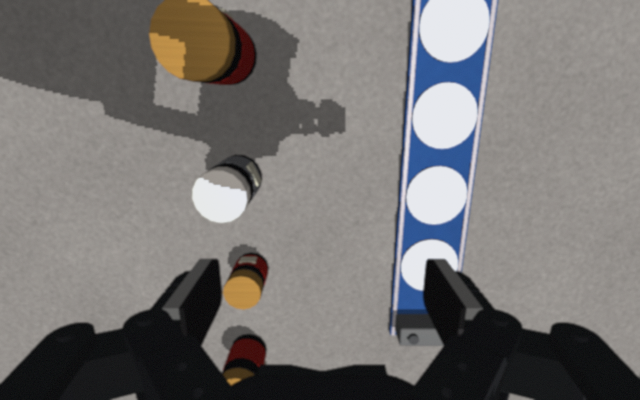

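The green stop is at the top right of the scene picture (400,187), beside the four discs. The white-lidded jar at (273,190) stands amid the four gold-lidded ones. Next I localise everything.

```bash
cat > h.py <<'E'
from rig import ctrl
import cv2, numpy as np
from scipy.optimize import least_squares
from scipy.spatial.transform import Rotation as R
D=dict(jar_s=(40,58),jar_m=(46,74),jar_l=(52,90),jar_xl=(58,106),reject_jar=(49,82))
def cam(c):
    k=ctrl.calibration(c); K=k["camera_matrix"]
    if "extrinsics" in k: return K,k["extrinsics"]
    s=ctrl.sense(); q=s['ee_rot']; T=np.eye(4); T[:3,:3]=R.from_quat([q[1],q[2],q[3],q[0]]).as_matrix(); T[:3,3]=s['eef_pos']
    return K,np.linalg.inv(T@k["tool_from_camera"])
def proj(P,KE):
    K,E=KE; p=(E[:3,:3]@np.asarray(P,float).T).T+E[:3,3]; p=p@K.T; return p[:,:2]/p[:,2:]
def ray(uv,KE,z):
    K,E=KE; C=-E[:3,:3].T@E[:3,3]; d=E[:3,:3].T@np.linalg.solve(K,[uv[0],uv[1],1]); return C+d*(z-C[2])/d[2]
t=np.linspace(0,2*np.pi,72,endpoint=False); ci=np.c_[np.cos(t),np.sin(t)]
def cyl(x,y,d,h,z0=0):
    a=ci*d/2+[x,y]; return np.vstack([np.c_[a,np.full(72,z0)],np.c_[a,np.full(72,z0+h)]])
def ext(p): # support in 8 dirs
    v=np.array([[np.cos(a),np.sin(a)] for a in np.arange(8)*np.pi/4]); return (p@v.T).max(0)
def fit(obs,d,h,z0,x0):
    f=lambda x: np.concatenate([ext(proj(cyl(x[0],x[1],d,h,z0),KE))-ext(m) for KE,m in obs])
    r=least_squares(f,x0,loss='soft_l1'); return r.x,r.fun
def mpts(m,off=0.5):
    r,c=np.nonzero(m); p=np.c_[c,r].astype(float); return np.vstack([p-off,p+off]) if off else p
E
cat > loc.py <<'E'
from h import *
for c in ["scene","side"]: ctrl.capture(c)
for n,(d,h) in D.items():
    obs=[]
    for c in ["scene","side"]:
        for r in ctrl.cut_out(n,c)[:2]:
            m=r["pixels"]; KE=cam(c); x=ray(r["point"][::-1],KE,h/2)[:2]
            xf,fn=fit([(KE,mpts(m))],d,h,0,x); print(n,c,round(r["confidence"],2),np.round(r["point"]),m.sum(),xf.round(1),'rms',np.sqrt((fn**2).mean()).round(2))
for n in ["disc1","disc2","disc3","disc4","green_stop"]:
    for c in ["scene","side"]:
        for r in ctrl.cut_out(n,c)[:4]:
            print(n,c,round(r["confidence"],2),np.round(r["point"],1),ray(r["point"][::-1],cam(c),10).round(1))
print(ctrl.sense()['time_s'])
E
python3 loc.py
```

```text
jar_s scene 0.92 [239. 196.] 901 [ 426. -238.] rms 2.9
jar_s scene 0.67 [218. 242.] 538 [ 439.2 -121.2] rms 0.6
jar_s side 0.75 [335. 287.] 1968 [440.3 249.6] rms 8.44
jar_s side 0.62 [158. 441.] 878 [ 428.3 -245.6] rms 3.39
jar_m scene 0.92 [239. 196.] 901 [ 430.7 -240.8] rms 1.09
jar_m scene 0.67 [218. 242.] 538 [ 440.8 -120.8] rms 4.16
jar_m side 0.75 [335. 287.] 1968 [441.1 246.8] rms 3.79
jar_m side 0.62 [158. 441.] 878 [ 428.5 -239.2] rms 0.73
jar_l scene 0.92 [239. 196.] 901 [ 431.4 -238.1] rms 5.4
jar_l scene 0.67 [218. 242.] 538 [ 438.8 -117.1] rms 8.44
jar_l side 0.75 [335. 287.] 1968 [439.  247.5] rms 0.59
jar_l side 0.62 [158. 441.] 878 [ 428.7 -235.4] rms 4.13
jar_xl scene 0.59 [167. 304.] 940 [430.6 111.4] rms 1.07
jar_xl side 0.93 [270. 346.] 2174 [429.7 112.7] rms 0.72
reject_jar scene 0.69 [189. 272.] 785 [433.  -11.2] rms 0.58
reject_jar scene 0.31 [187. 398.] 442 [659.6 206.6] rms 7.11
reject_jar side 0.63 [226. 387.] 1243 [433.  -12.5] rms 0.54
disc1 scene 0.98 [240.4 345.9] [652.2 -32.7  10. ]
disc1 scene 0.87 [222.5 366.4] [653.4  49.8  10. ]
disc1 scene 0.84 [2
[... 988 characters left out ...]
.8 -34.9  10. ]
disc3 side 0.7 [158.3 322.5] [ 643.7 -115.8   10. ]
disc3 side 0.66 [207.2 270.3] [642.   57.7  10. ]
disc4 scene 0.98 [240.4 345.9] [652.2 -32.7  10. ]
disc4 scene 0.87 [222.5 366.4] [653.4  49.8  10. ]
disc4 scene 0.84 [203.9 383.8] [647.4 142.2  10. ]
disc4 scene 0.66 [261.  321.5] [ 649.7 -116.7   10. ]
disc4 side 0.79 [231.9 239.2] [648.3 137.   10. ]
disc4 side 0.79 [178.7 297.8] [647.8 -34.9  10. ]
disc4 side 0.7 [158.3 322.5] [ 643.7 -115.8   10. ]
disc4 side 0.66 [207.2 270.3] [642.   57.7  10. ]
green_stop scene 0.98 [187.5 398.2] [639.4 234.4  10. ]
green_stop side 0.65 [254.8 203.5] [663.1 210.6  10. ]
green_stop side 0.43 [161.3 319.3] [ 643.6 -103.9   10. ]
1.25
```

```bash
cat > discs.py <<'E'
from h import *
import sys
obs=[]
for c in ["scene","side","wrist"]:
    KE=cam(c); im=ctrl.capture(c).astype(int)
    m=((im.min(2)>165)&(im.max(2)-im.min(2)<40)).astype(np.uint8)
    n,l,st,ce=cv2.connectedComponentsWithStats(m)
    for i in range(1,n):
        if st[i,4]<200: continue
        P=ray(ce[i],KE,10)
        if 600<P[0]<700 and abs(P[1])<200:
            x,fn=fit([(KE,mpts(l==i))],66,2,8,P[:2]); print(c,x.round(1),st[i,4],np.sqrt((fn**2).mean()).round(2)); obs.append((c,x))
def f(p): return np.concatenate([x-[p[0]-np.sin(p[2])*85*k,p[1]+np.cos(p[2])*85*k] for c,x in obs for k in [min((1.5,.5,-.5,-1.5),key=lambda k:abs(x[1]-12-85*k))]])
r=least_squares(f,[648,12,0],loss='soft_l1',f_scale=2); p=r.x; print(p, np.abs(r.fun).max())
for k in (1.5,.5,-.5,-1.5): print([p[0]-np.sin(p[2])*85*k,p[1]+np.cos(p[2])*85*k])
E
python3 discs.py
```

```text
scene [648.1 139.6] 371 1.38
scene [647.5  55.1] 453 3.06
scene [649.3 -29.5] 610 7.57
scene [ 653.2 -113.3] 683 6.54
side [639.8 164.1] 3160 67.46
wrist [653.7 125.3] 13377 118.58
[6.49499190e+02 1.29553118e+01 2.02636750e-02] 23.6636831798632
[np.float64(646.9157478871864), np.float64(140.4291358483765)]
[np.float64(648.6380423868551), np.float64(55.44658645347773)]
[np.float64(650.3603368865239), np.float64(-29.535962941421054)]
[np.float64(652.0826313861926), np.float64(-114.51851233631983)]
```

```bash
cat > discs2.py <<'E'
from h import *
obs=[]
for c in ["scene","side","wrist"]:
    KE=cam(c); im=ctrl.capture(c)
    for r in ctrl.cut_out("disc1",c)[:6]:
        m=r["pixels"]
        rr,cc=np.nonzero(m)
        if rr.max()>=398 or rr.min()<=1 : continue
        P=ray(r["point"][::-1],KE,10)
        x,fn=fit([(KE,mpts(m))],66,2,8,P[:2]); e=np.sqrt((fn**2).mean()); print(c,round(r["confidence"],2),x.round(1),m.sum(),e.round(2))
        if e<1.5: obs.append((c,x))
def f(p): return np.concatenate([x-[p[0]-np.sin(p[2])*85*k,p[1]+np.cos(p[2])*85*k] for c,x in obs for k in [min((1.5,.5,-.5,-1.5),key=lambda k:abs(x[1]-12-85*k))]])
r=least_squares(f,[648,12,0],loss='soft_l1',f_scale=2); p=r.x; print(p, np.abs(r.fun).max())
for k in (1.5,.5,-.5,-1.5): print(np.round([p[0]-np.sin(p[2])*85*k,p[1]+np.cos(p[2])*85*k],1))
E
python3 discs2.py
```

```text
scene 0.86 [649.5  52.9] 417 0.32
scene 0.83 [649.9 -32.2] 476 0.36
scene 0.6 [648.8 139.9] 325 0.38
scene 0.59 [ 648.9 -117.2] 596 0.39
side 0.92 [649.5 -30.8] 605 0.61
side 0.84 [649.3  52.3] 702 0.42
side 0.68 [ 647.6 -117. ] 486 0.41
wrist 0.96 [ 647.5 -116.8] 1386 1.77
wrist 0.93 [649.   52.8] 3334 0.31
wrist 0.69 [649.3 -32.5] 2679 0.51
[ 6.49147048e+02  1.05897929e+01 -2.31913930e-03] 1.77964045534992
[649.4 138.1]
[649.2  53.1]
[649.  -31.9]
[ 648.9 -116.9]
```

Emit:
move_arm:
  targets:
    - [[1, 0, -0.14, 0.2, 0, 0, 0], [1, 0, -0.14, 0.2, 0, 0, 0], [1, 0, -0.14, 0.2, 0, 0, 0], [1, 0, -0.147, 0.207, 0, 0, 0], [1, 0.25, 0, 0, 0, 0, 0]]
  force: 40

```text
time_s: 2.2
eef_pos: [440.3, -124.8, 196.9]
ee_rot: [0.502, 0.501, 0.496, -0.5]
force: [1.2, -0.9, -1.6]
grip_width: 1.0
```

Emit:
move_arm:
  targets:
    - [[1, 0.25, 0, 0, 0, 0, 0], [1, 0.25, 0, 0, 0, 0, 0], [1, 0.25, 0, 0, 0, 0, 0], [1, 0, 0, 0, 0, 0, 0], [1, 0, 0, 0, 0, 0, 0]]

```text
time_s: 2.7
eef_pos: [440.3, -121.3, 82.2]
ee_rot: [0.5, 0.5, 0.5, -0.5]
force: [-0.0, -0.2, 0.3]
grip_width: 1.003
```

Emit:
move_arm:
  targets:
    - [[1, 0.2, 0, 0, 0, 0, 0], [1, 0.13, 0, 0, 0, 0, 0], [1, 0.1, 0, 0, 0, 0, 0], [0.3, 0, 0, 0, 0, 0, 0], [0.3, 0, 0, 0, 0, 0, 0]]

```text
time_s: 3.2
eef_pos: [441.1, -121.6, 18.6]
ee_rot: [0.501, 0.5, 0.499, -0.5]
force: [-0.8, -0.6, -0.3]
grip_width: 0.692
```

Emit:
move_arm:
  targets:
    - [[0.3, 0, 0, 0, 0, 0, 0], [0.3, 0, 0, 0, 0, 0, 0], [0.3, 0, 0, 0, 0, 0, 0], [0.3, 0, 0, 0, 0, 0, 0]]

```text
time_s: 3.6
eef_pos: [440.9, -121.6, 18.4]
ee_rot: [0.501, 0.5, 0.499, -0.5]
force: [-2.4, 0.5, 8.2]
grip_width: 0.459
```

Emit:
move_arm:
  targets:
    - [[0.2, -0.1, 0, 0, 0, 0, 0], [0.2, -0.2, 0, 0, 0, 0, 0], [0.2, -0.25, 0, 0, 0, 0, 0], [0.2, -0.25, 0, 0, 0, 0, 0], [0.2, 0, 0, 0, 0, 0, 0]]

```text
time_s: 4.1
eef_pos: [442.1, -122.1, 141.9]
ee_rot: [0.503, 0.501, 0.497, -0.499]
force: [0.9, -0.7, -1.7]
grip_width: 0.455
```

```bash
python3 - <<'E'
from h import *
print(ctrl.sense()['eef_pos'],ctrl.sense()['grip_width'],ctrl.sense()['force'])
im=ctrl.capture("scene"); cv2.imwrite("pics/scene1.png",im[:,:,::-1])
E
```

```text
[ 442.07192529 -122.14426433  141.88255382] 0.4552255167649257 [ 0.93921269 -0.68382758 -1.69455978]
```

View pics/scene1.png

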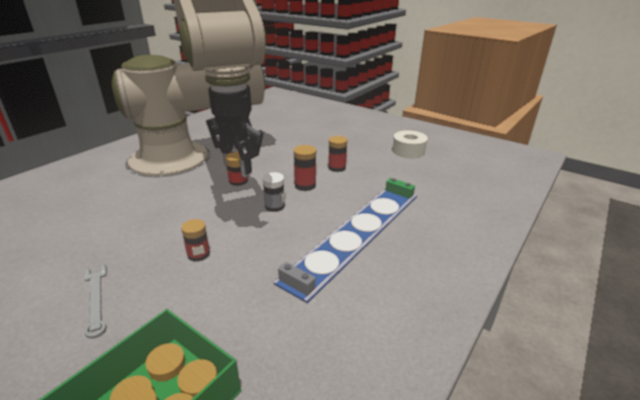

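The small jar is held at (237,168), and its place in the row is free.

Emit:
move_arm:
  targets:
    - [[0.2, 0, 0.1, -0.12, 0, 0, 0], [0.2, 0, 0.17, -0.21, 0, 0, 0], [0.2, 0, 0.17, -0.21, 0, 0, 0], [0.2, 0, 0.17, -0.21, 0, 0, 0], [0.2, 0, 0.17, -0.21, 0, 0, 0]]

```text
time_s: 4.65
eef_pos: [557.2, 24.5, 135.7]
ee_rot: [0.499, 0.5, 0.501, -0.5]
force: [-0.3, -0.9, -0.8]
grip_width: 0.46
```

Emit:
move_arm:
  targets:
    - [[0.2, 0, 0.17, -0.21, 0, 0, 0], [0.2, 0, 0.17, -0.21, 0, 0, 0], [0.2, 0, 0.17, -0.21, 0, 0, 0], [0.2, 0, 0.09, -0.13, 0, 0, 0], [0.2, 0, 0, 0, 0, 0, 0]]

```text
time_s: 5.15
eef_pos: [647.1, 139.4, 134.7]
ee_rot: [0.5, 0.499, 0.501, -0.5]
force: [0.2, -1.4, -1.1]
grip_width: 0.457
```

Emit:
move_arm:
  targets:
    - [[0.2, 0, 0, 0, 0, 0, 0]]

```text
time_s: 5.25
eef_pos: [646.3, 136.9, 135.3]
ee_rot: [0.5, 0.499, 0.501, -0.501]
force: [-0.5, -1.1, -0.8]
grip_width: 0.459
```

Emit:
move_arm:
  targets:
    - [[0.2, 0.25, 0.017, -0.007, 0, 0, 0], [0.2, 0.23, 0, 0, 0, 0, 0], [0.2, 0.12, 0, 0, 0, 0, 0], [0.2, 0.05, 0, 0, 0, 0, 0], [0.2, 0, 0, 0, 0, 0, 0]]

```text
time_s: 5.75
eef_pos: [648.9, 137.2, 38.7]
ee_rot: [-0.499, -0.5, -0.5, 0.501]
force: [-0.4, 0.2, -1.1]
grip_width: 0.456
```

Emit:
move_arm:
  targets:
    - [[0.2, 0.02, 0, 0, 0, 0, 0], [0.2, 0, 0, 0, 0, 0, 0]]

```text
time_s: 5.95
eef_pos: [649.9, 137.8, 37.3]
ee_rot: [0.5, 0.5, 0.5, -0.5]
force: [0.4, -0.6, -0.2]
grip_width: 0.456
```

Emit:
move_arm:
  targets:
    - [[0.2, 0.03, 0, 0, 0, 0, 0], [0.2, 0.02, 0, 0, 0, 0, 0], [0.2, 0, 0, 0, 0, 0, 0]]

```text
time_s: 6.25
eef_pos: [649.5, 138.0, 28.7]
ee_rot: [0.5, 0.5, 0.5, -0.5]
force: [-0.4, -0.7, -0.9]
grip_width: 0.455
```

Emit:
move_arm:
  targets:
    - [[0.2, 0.01, 0, 0, 0, 0, 0], [0.2, 0, 0, 0, 0, 0, 0]]

```text
time_s: 6.45
eef_pos: [649.6, 138.1, 28.5]
ee_rot: [0.5, 0.5, 0.5, -0.5]
force: [-4.3, -0.0, 9.0]
grip_width: 0.461
```

Emit:
move_arm:
  targets:
    - [[1, 0, 0, 0, 0, 0, 0], [1, 0, 0, 0, 0, 0, 0], [1, 0, 0, 0, 0, 0, 0], [1, 0, 0, 0, 0, 0, 0], [1, 0, 0, 0, 0, 0, 0]]

```text
time_s: 6.95
eef_pos: [649.5, 138.0, 27.2]
ee_rot: [0.5, 0.5, 0.5, -0.5]
force: [-0.7, -0.4, 0.6]
grip_width: 0.996
```

Emit:
move_arm:
  targets:
    - [[1, -0.1, 0, 0, 0, 0, 0], [1, -0.25, 0, 0, 0, 0, 0], [1, -0.3, 0, 0, 0, 0, 0], [1, -0.3, 0, 0, 0, 0, 0], [1, -0.3, 0, 0, 0, 0, 0]]

```text
time_s: 7.45
eef_pos: [649.2, 138.0, 218.1]
ee_rot: [0.5, 0.5, 0.5, -0.5]
force: [0.7, -0.5, -0.1]
grip_width: 1.002
```

```bash
cat > chk.py <<'E'
from h import *
import sys
s=ctrl.sense(); print(s['time_s'],s['eef_pos'].round(1),s['grip_width'],s['force'].round(1))
tag=sys.argv[1]; ims=[]
for c in ["scene","side"]:
    im=ctrl.capture(c); cv2.imwrite(f"pics/{c}{tag}.png",im[:,:,::-1])
for n in sys.argv[2:]:
    d,h=D[n]; z0=0
    if n.endswith('+'): pass
    for c in ["scene","side"]:
        for r in ctrl.cut_out(n,c)[:5]:
            m=r["pixels"]; KE=cam(c)
            for z0 in (0,10):
                x=ray(r["point"][::-1],KE,h/2+z0)[:2]
                xf,fn=fit([(KE,mpts(m))],d,h,z0,x); e=np.sqrt((fn**2).mean())
                if e<1.3 and (z0==10)==(xf[0]>600): print(n,c,z0,round(r["confidence"],2),xf.round(1),'rms',e.round(2))
E
python3 chk.py 2 jar_s
```

```text
7.45 [649.2 138.  218.1] 1.002085381010065 [ 0.7 -0.5 -0.1]
jar_s scene 10 0.56 [648.1 135.1] rms 0.7
jar_s side 10 0.82 [648.6 136.9] rms 0.4
```

View pics/scene2.png

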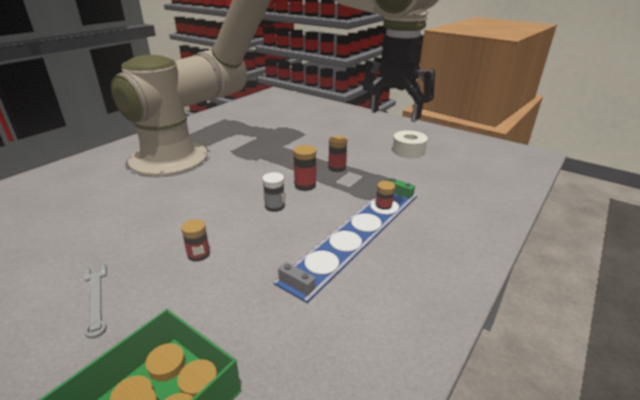

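The small jar stands on disc1 at (385,195), about 2 mm off centre. Next is jar_l.

Emit:
move_arm:
  targets:
    - [[1, 0, -0.13, -0.071, 0, 0, 0], [1, 0, -0.24, -0.125, 0, 0, 0], [1, 0, -0.24, -0.125, 0, 0, 0], [1, 0, -0.24, -0.125, 0, 0, 0], [1, 0, -0.24, -0.125, 0, 0, 0]]

```text
time_s: 8.15
eef_pos: [483.8, 224.0, 213.7]
ee_rot: [-0.499, -0.499, -0.5, 0.501]
force: [-0.4, 0.3, -0.1]
grip_width: 1.001
```

Emit:
move_arm:
  targets:
    - [[1, 0, -0.2, -0.1, 0, 0, 0], [1, 0, -0.107, -0.056, 0, 0, 0], [1, 0, 0, 0, 0, 0, 0], [1, 0, 0, 0, 0, 0, 0]]

```text
time_s: 8.55
eef_pos: [440.5, 246.8, 214.5]
ee_rot: [-0.5, -0.5, -0.5, 0.5]
force: [0.7, 0.3, 0.1]
grip_width: 0.999
```

```bash
python3 chk.py 3 jar_l jar_xl; python3 - <<'E'
from h import *
c="wrist"; KE=cam(c); im=ctrl.capture(c); cv2.imwrite("pics/wrist3.png",im[:,:,::-1])
for x,y,h in [(439.5,247.5,90)]: print(proj(cyl(x,y,52,0,h)[:72],KE).mean(0))
E
```

```text
8.55 [440.5 246.8 214.5] 0.998887097871906 [0.7 0.3 0.1]
jar_l scene 0 0.7 [439.  248.8] rms 0.8
jar_l side 0 0.63 [438.4 247.1] rms 0.78
jar_xl scene 0 0.72 [429.4 111.2] rms 0.76
jar_xl side 0 0.88 [429.3 111.5] rms 1.29
[322.88556524 188.70530601]
```

View pics/wrist3.png

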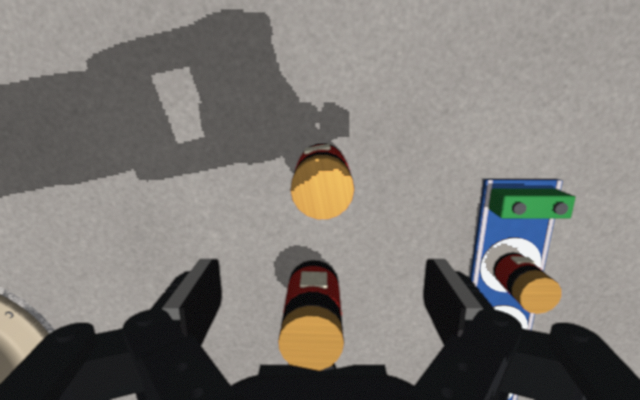

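jar_l's lid is at (322,188), exactly where predicted. Descending.

Emit:
move_arm:
  targets:
    - [[1, 0.2, -0.007, -0.005, 0, 0, 0], [1, 0.3, 0, 0, 0, 0, 0], [1, 0.3, 0, 0, 0, 0, 0], [1, 0.2, 0, 0, 0, 0, 0], [1, 0.1, 0, 0, 0, 0, 0]]

```text
time_s: 9.4
eef_pos: [437.8, 247.2, 47.1]
ee_rot: [-0.499, -0.499, -0.501, 0.501]
force: [0.3, -0.3, -0.1]
grip_width: 1.001
```

Emit:
move_arm:
  targets:
    - [[1, 0.05, 0, 0, 0, 0, 0], [0.4, 0, 0, 0, 0, 0, 0], [0.4, 0, 0, 0, 0, 0, 0], [0.4, 0, 0, 0, 0, 0, 0], [0.4, 0, 0, 0, 0, 0, 0]]

```text
time_s: 9.9
eef_pos: [439.6, 248.0, 43.5]
ee_rot: [0.5, 0.501, 0.5, -0.499]
force: [-0.4, -0.7, 7.4]
grip_width: 0.599
```

Emit:
move_arm:
  targets:
    - [[0.4, 0, 0, 0, 0, 0, 0], [0.35, 0, 0, 0, 0, 0, 0], [0.35, 0, 0, 0, 0, 0, 0]]

```text
time_s: 10.2
eef_pos: [439.6, 248.0, 43.5]
ee_rot: [0.5, 0.501, 0.5, -0.499]
force: [-0.3, -0.7, 7.0]
grip_width: 0.597
```

Emit:
move_arm:
  targets:
    - [[0.35, -0.1, 0, 0, 0, 0, 0], [0.35, -0.2, 0, 0, 0, 0, 0], [0.35, -0.25, 0, 0, 0, 0, 0], [0.35, -0.25, 0, 0, 0, 0, 0], [0.35, -0.1, 0, 0, 0, 0, 0]]

```text
time_s: 10.7
eef_pos: [439.8, 248.1, 181.0]
ee_rot: [0.501, 0.502, 0.499, -0.498]
force: [-1.2, 0.6, -2.0]
grip_width: 0.601
```

Emit:
move_arm:
  targets:
    - [[0.35, 0, 0.07, -0.01, 0, 0, 0], [0.35, 0, 0.15, 0.18, 0, 0, 0], [0.35, 0, 0.16, 0.22, 0, 0, 0], [0.35, 0, 0.16, 0.22, 0, 0, 0], [0.35, 0, 0.16, 0.22, 0, 0, 0]]

```text
time_s: 11.2
eef_pos: [544.7, 121.8, 175.7]
ee_rot: [0.499, 0.499, 0.501, -0.501]
force: [-0.6, 0.9, -2.0]
grip_width: 0.6
```

Emit:
move_arm:
  targets:
    - [[0.35, 0, 0.16, 0.22, 0, 0, 0], [0.35, 0, 0.16, 0.22, 0, 0, 0], [0.35, 0, 0.16, 0.22, 0, 0, 0], [0.35, 0, 0.16, 0.22, 0, 0, 0], [0.35, 0, 0.06, 0.157, 0, 0, 0]]

```text
time_s: 11.7
eef_pos: [650.2, -34.9, 174.7]
ee_rot: [-0.499, -0.5, -0.5, 0.501]
force: [-0.5, 0.6, -2.1]
grip_width: 0.602
```

Emit:
move_arm:
  targets:
    - [[0.35, 0, 0, 0, 0, 0, 0], [0.35, 0, 0, 0, 0, 0, 0], [0.35, 0, 0, 0, 0, 0, 0]]

```text
time_s: 12.0
eef_pos: [648.6, -31.3, 176.5]
ee_rot: [0.5, 0.5, 0.501, -0.5]
force: [-1.2, -0.3, -2.8]
grip_width: 0.598
```

Emit:
move_arm:
  targets:
    - [[0.35, 0.2, 0, 0, 0, 0, 0], [0.35, 0.3, 0, 0, 0, 0, 0], [0.35, 0.18, 0, 0, 0, 0, 0], [0.35, 0.08, 0, 0, 0, 0, 0], [0.35, 0, 0, 0, 0, 0, 0]]

```text
time_s: 12.5
eef_pos: [648.3, -31.4, 62.2]
ee_rot: [0.499, 0.499, 0.501, -0.5]
force: [-0.1, -0.4, -1.1]
grip_width: 0.601
```

Emit:
move_arm:
  targets:
    - [[0.35, 0.03, 0, 0, 0, 0, 0], [0.35, 0.02, 0, 0, 0, 0, 0], [0.35, 0, 0, 0, 0, 0, 0]]

```text
time_s: 12.8
eef_pos: [649.2, -32.3, 56.5]
ee_rot: [0.5, 0.5, 0.5, -0.5]
force: [-0.2, -0.8, -1.9]
grip_width: 0.603
```

Emit:
move_arm:
  targets:
    - [[0.35, 0.014, 0, 0, 0, 0, 0], [0.35, 0.007, 0, 0, 0, 0, 0], [0.35, 0, 0, 0, 0, 0, 0]]

```text
time_s: 13.1
eef_pos: [649.2, -32.4, 53.5]
ee_rot: [0.5, 0.5, 0.5, -0.5]
force: [-1.5, 0.7, 4.3]
grip_width: 0.601
```

Contact. Release and rise.

Emit:
move_arm:
  targets:
    - [[1, 0, 0, 0, 0, 0, 0], [1, 0, 0, 0, 0, 0, 0], [1, 0, 0, 0, 0, 0, 0], [1, 0, 0, 0, 0, 0, 0], [1, 0, 0, 0, 0, 0, 0]]

```text
time_s: 13.6
eef_pos: [648.9, -32.3, 52.6]
ee_rot: [-0.5, -0.5, -0.5, 0.5]
force: [-0.0, -0.2, -0.2]
grip_width: 1.001
```

Emit:
move_arm:
  targets:
    - [[1, -0.1, 0, 0, 0, 0, 0], [1, -0.25, 0, 0, 0, 0, 0], [1, -0.3, 0, 0, 0, 0, 0], [1, -0.3, 0, 0, 0, 0, 0], [1, -0.12, 0, 0, 0, 0, 0]]

```text
time_s: 14.1
eef_pos: [650.0, -32.4, 219.7]
ee_rot: [0.503, 0.502, 0.498, -0.498]
force: [-0.1, -0.9, 0.1]
grip_width: 0.999
```

Emit:
move_arm:
  targets:
    - [[1, 0, -0.15, 0.12, 0, 0, 0], [1, 0, -0.22, 0.2, 0, 0, 0], [1, 0, -0.22, 0.2, 0, 0, 0], [1, 0, -0.22, 0.22, 0, 0, 0], [1, 0, -0.22, 0.22, 0, 0, 0]]

```text
time_s: 14.6
eef_pos: [493.0, -177.2, 214.4]
ee_rot: [0.501, 0.5, 0.5, -0.5]
force: [0.9, -1.2, -0.0]
grip_width: 1.0
```

Emit:
move_arm:
  targets:
    - [[1, 0, -0.22, 0.22, 0, 0, 0], [1, 0, -0.217, 0.207, 0, 0, 0], [1, 0, 0, 0, 0, 0, 0], [1, 0, 0, 0, 0, 0, 0]]

```text
time_s: 15.0
eef_pos: [428.6, -240.9, 214.3]
ee_rot: [0.5, 0.501, 0.499, -0.5]
force: [0.6, 1.3, -1.6]
grip_width: 1.003
```

```bash
python3 chk.py 4 jar_s jar_m jar_l reject_jar
```

```text
15.0 [ 428.6 -240.9  214.3] 1.0025472683158245 [ 0.6  1.3 -1.6]
jar_s scene 10 0.73 [648.8 134.5] rms 0.54
jar_s side 10 0.82 [647.9 136.1] rms 0.33
jar_m scene 0 0.78 [ 428.7 -240.9] rms 0.89
jar_m scene 0 0.17 [429.4  -8.6] rms 1.27
jar_m side 0 0.81 [ 429.3 -240.2] rms 0.48
jar_l scene 10 0.93 [649.5 -34.1] rms 0.5
jar_l side 10 0.74 [648.2 -32.5] rms 0.97
reject_jar scene 0 0.7 [435.5 -13.9] rms 0.65
reject_jar side 0 0.77 [432.9 -11.6] rms 0.41
reject_jar side 10 0.48 [651.2 -35.6] rms 1.25
```

View pics/side4.png

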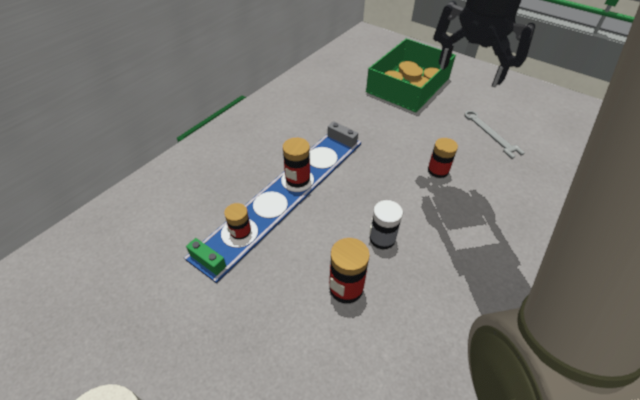

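The side view shows jar_s on disc1 (238,222) and jar_l on disc3 (297,165), both upright. The gripper is above jar_m.

Emit:
move_arm:
  targets:
    - [[1, 0.2, 0, 0, 0, 0, 0], [1, 0.3, 0, 0, 0, 0, 0], [1, 0.3, 0, 0, 0, 0, 0], [1, 0.25, 0, 0, 0, 0, 0], [1, 0.12, 0, 0, 0, 0, 0]]

```text
time_s: 16.0
eef_pos: [427.7, -239.2, 34.7]
ee_rot: [0.498, 0.5, 0.502, -0.5]
force: [1.0, 0.6, 0.4]
grip_width: 0.998
```

Emit:
move_arm:
  targets:
    - [[1, 0.06, 0, 0, 0, 0, 0], [0.4, 0, 0, 0, 0, 0, 0], [0.4, 0, 0, 0, 0, 0, 0], [0.4, 0, 0, 0, 0, 0, 0], [0.3, 0, 0, 0, 0, 0, 0]]

```text
time_s: 16.5
eef_pos: [429.5, -240.8, 30.0]
ee_rot: [0.501, 0.5, 0.499, -0.5]
force: [-0.2, 1.1, 6.7]
grip_width: 0.527
```

Emit:
move_arm:
  targets:
    - [[0.3, 0, 0, 0, 0, 0, 0], [0.3, 0, 0, 0, 0, 0, 0], [0.3, 0, 0, 0, 0, 0, 0]]

```text
time_s: 16.8
eef_pos: [429.4, -240.8, 29.9]
ee_rot: [0.501, 0.5, 0.499, -0.5]
force: [-0.4, 0.7, 7.4]
grip_width: 0.532
```

Emit:
move_arm:
  targets:
    - [[0.3, -0.1, 0, 0, 0, 0, 0], [0.3, -0.2, 0, 0, 0, 0, 0], [0.3, -0.28, 0, 0, 0, 0, 0], [0.3, -0.28, 0, 0, 0, 0, 0], [0.3, -0.1, 0, 0, 0, 0, 0]]

```text
time_s: 17.3
eef_pos: [429.9, -241.1, 177.1]
ee_rot: [0.502, 0.5, 0.498, -0.5]
force: [-0.5, 0.4, -2.1]
grip_width: 0.526
```

Emit:
move_arm:
  targets:
    - [[0.3, 0, 0.06, -0.1, 0, 0, 0], [0.3, 0, 0.15, -0.2, 0, 0, 0], [0.3, 0, 0.16, -0.22, 0, 0, 0], [0.3, 0, 0.16, -0.22, 0, 0, 0], [0.3, 0, 0.16, -0.22, 0, 0, 0]]

```text
time_s: 17.8
eef_pos: [533.1, -94.8, 173.2]
ee_rot: [0.5, 0.5, 0.5, -0.5]
force: [0.9, -1.3, -1.7]
grip_width: 0.529
```

Emit:
move_arm:
  targets:
    - [[0.3, 0, 0.16, -0.22, 0, 0, 0], [0.3, 0, 0.16, -0.22, 0, 0, 0], [0.3, 0, 0.16, -0.22, 0, 0, 0], [0.3, 0, 0.16, -0.22, 0, 0, 0], [0.3, 0, 0.134, -0.12, 0, 0, 0]]

```text
time_s: 18.3
eef_pos: [649.1, 56.5, 172.9]
ee_rot: [0.5, 0.5, 0.501, -0.499]
force: [-0.4, -0.2, -1.5]
grip_width: 0.53
```

Emit:
move_arm:
  targets:
    - [[0.3, 0, 0, 0, 0, 0, 0], [0.3, 0, 0, 0, 0, 0, 0], [0.3, 0, 0, 0, 0, 0, 0]]

```text
time_s: 18.6
eef_pos: [648.0, 53.0, 172.9]
ee_rot: [-0.5, -0.5, -0.5, 0.5]
force: [-0.1, -0.5, -2.6]
grip_width: 0.533
```

Emit:
move_arm:
  targets:
    - [[0.3, 0.2, 0, 0, 0, 0, 0], [0.3, 0.3, 0, 0, 0, 0, 0], [0.3, 0.2, 0, 0, 0, 0, 0], [0.3, 0.1, 0, 0, 0, 0, 0], [0.3, 0, 0, 0, 0, 0, 0]]

```text
time_s: 19.1
eef_pos: [647.5, 53.1, 51.4]
ee_rot: [-0.499, -0.5, -0.501, 0.501]
force: [-0.7, -0.0, -1.0]
grip_width: 0.526
```

Emit:
move_arm:
  targets:
    - [[0.3, 0.04, 0, 0, 0, 0, 0], [0.3, 0.02, 0, 0, 0, 0, 0], [0.3, 0.01, 0, 0, 0, 0, 0], [0.3, 0, 0, 0, 0, 0, 0]]

```text
time_s: 19.5
eef_pos: [648.7, 53.7, 42.6]
ee_rot: [0.5, 0.5, 0.5, -0.5]
force: [0.3, -0.8, -0.7]
grip_width: 0.525
```

Emit:
move_arm:
  targets:
    - [[0.3, 0.012, 0, 0, 0, 0, 0], [0.3, 0.006, 0, 0, 0, 0, 0], [0.3, 0, 0, 0, 0, 0, 0]]

```text
time_s: 19.8
eef_pos: [648.6, 53.7, 40.0]
ee_rot: [0.5, 0.5, 0.5, -0.5]
force: [-0.8, 0.6, 3.4]
grip_width: 0.527
```

Emit:
move_arm:
  targets:
    - [[1, 0, 0, 0, 0, 0, 0], [1, 0, 0, 0, 0, 0, 0], [1, 0, 0, 0, 0, 0, 0], [1, 0, 0, 0, 0, 0, 0], [1, 0, 0, 0, 0, 0, 0]]

```text
time_s: 20.3
eef_pos: [648.4, 53.7, 39.4]
ee_rot: [0.5, 0.5, 0.5, -0.5]
force: [-0.4, 0.0, -0.3]
grip_width: 1.001
```

Emit:
move_arm:
  targets:
    - [[1, -0.1, 0, 0, 0, 0, 0], [1, -0.25, 0, 0, 0, 0, 0], [1, -0.3, 0, 0, 0, 0, 0], [1, -0.3, 0, 0, 0, 0, 0], [1, -0.25, 0, 0, 0, 0, 0]]

```text
time_s: 20.8
eef_pos: [648.5, 53.7, 223.7]
ee_rot: [0.501, 0.501, 0.499, -0.499]
force: [0.9, 0.4, 0.2]
grip_width: 1.003
```

Emit:
move_arm:
  targets:
    - [[1, 0, -0.16, -0.046, 0, 0, 0], [1, 0, -0.26, -0.07, 0, 0, 0], [1, 0, -0.26, -0.07, 0, 0, 0], [1, 0, -0.26, -0.07, 0, 0, 0], [1, 0, -0.26, -0.07, 0, 0, 0]]

```text
time_s: 21.3
eef_pos: [466.8, 102.9, 220.5]
ee_rot: [0.5, 0.5, 0.5, -0.5]
force: [0.9, -0.5, 0.6]
grip_width: 0.999
```

Emit:
move_arm:
  targets:
    - [[1, 0, -0.26, -0.06, 0, 0, 0], [1, 0, 0, 0, 0, 0, 0], [1, 0, 0, 0, 0, 0, 0]]

```text
time_s: 21.6
eef_pos: [429.5, 111.7, 220.8]
ee_rot: [0.501, 0.501, 0.499, -0.499]
force: [-0.1, -0.1, 0.1]
grip_width: 0.998
```

```bash
python3 chk.py 5 jar_m jar_xl reject_jar
```

```text
21.6 [429.5 111.7 220.8] 0.9984849957431401 [-0.1 -0.1  0.1]
jar_m scene 10 0.96 [647.1  57.6] rms 1.02
jar_m side 10 0.58 [647.4  53.5] rms 0.74
jar_xl scene 0 0.64 [430.6 111.8] rms 0.39
jar_xl side 0 0.62 [429.4 112.6] rms 0.63
reject_jar scene 0 0.86 [435.1 -12.5] rms 0.9
reject_jar side 0 0.8 [432.7 -11.9] rms 1.27
```

View pics/side5.png

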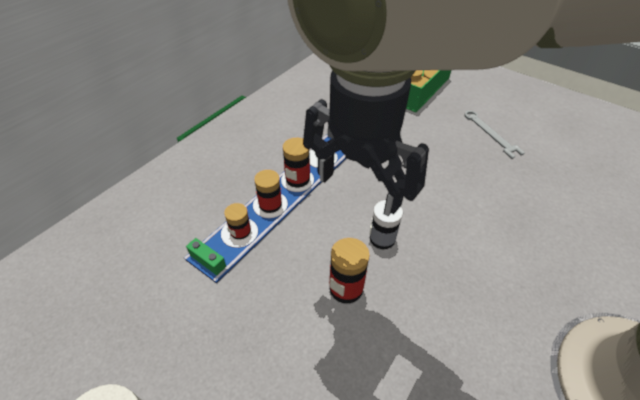

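Three jars are in place; the gripper is above jar_xl.

Emit:
move_arm:
  targets:
    - [[1, 0.2, 0.003, 0, 0, 0, 0], [1, 0.3, 0, 0, 0, 0, 0], [1, 0.3, 0, 0, 0, 0, 0], [1, 0.17, 0, 0, 0, 0, 0], [1, 0.09, 0, 0, 0, 0, 0]]

```text
time_s: 22.5
eef_pos: [428.9, 111.5, 58.1]
ee_rot: [-0.499, -0.499, -0.501, 0.501]
force: [0.3, -0.7, 0.9]
grip_width: 0.996
```

Emit:
move_arm:
  targets:
    - [[1, 0.05, 0, 0, 0, 0, 0], [0.5, 0, 0, 0, 0, 0, 0], [0.5, 0, 0, 0, 0, 0, 0], [0.5, 0, 0, 0, 0, 0, 0], [0.45, 0, 0, 0, 0, 0, 0]]

```text
time_s: 23.0
eef_pos: [430.4, 111.6, 53.8]
ee_rot: [0.5, 0.5, 0.5, -0.5]
force: [-2.3, -1.0, 6.2]
grip_width: 0.666
```

Emit:
move_arm:
  targets:
    - [[0.45, 0, 0, 0, 0, 0, 0], [0.45, 0, 0, 0, 0, 0, 0], [0.45, 0, 0, 0, 0, 0, 0]]

```text
time_s: 23.3
eef_pos: [430.4, 111.6, 53.8]
ee_rot: [0.5, 0.5, 0.5, -0.5]
force: [-1.7, 0.1, 6.2]
grip_width: 0.67
```

Emit:
move_arm:
  targets:
    - [[0.45, -0.1, 0, 0, 0, 0, 0], [0.45, -0.2, 0, 0, 0, 0, 0], [0.45, -0.28, 0, 0, 0, 0, 0], [0.45, -0.28, 0, 0, 0, 0, 0], [0.45, -0.08, 0, 0, 0, 0, 0]]

```text
time_s: 23.8
eef_pos: [431.2, 111.7, 198.0]
ee_rot: [0.502, 0.502, 0.498, -0.498]
force: [0.6, -0.4, -4.4]
grip_width: 0.67
```

Emit:
move_arm:
  targets:
    - [[0.45, 0, 0.1, 0.1, 0, 0, 0], [0.45, 0, 0.17, 0.18, 0, 0, 0], [0.45, 0, 0.18, 0.19, 0, 0, 0], [0.45, 0, 0.18, 0.19, 0, 0, 0], [0.45, 0, 0.18, 0.19, 0, 0, 0]]

```text
time_s: 24.3
eef_pos: [552.1, -17.1, 193.7]
ee_rot: [0.5, 0.5, 0.5, -0.5]
force: [0.3, 0.6, -2.2]
grip_width: 0.673
```

Emit:
move_arm:
  targets:
    - [[0.45, 0, 0.18, 0.19, 0, 0, 0], [0.45, 0, 0.18, 0.19, 0, 0, 0], [0.45, 0, 0.18, 0.19, 0, 0, 0], [0.45, 0, 0.107, 0.104, 0, 0, 0], [0.45, 0, 0, 0, 0, 0, 0]]

```text
time_s: 24.8
eef_pos: [649.2, -119.2, 192.5]
ee_rot: [-0.499, -0.5, -0.5, 0.501]
force: [-0.5, 0.5, -4.1]
grip_width: 0.665
```

Emit:
move_arm:
  targets:
    - [[0.45, 0, 0, 0, 0, 0, 0], [0.45, 0, 0, 0, 0, 0, 0], [0.45, 0, 0, 0, 0, 0, 0]]

```text
time_s: 25.1
eef_pos: [648.1, -116.2, 194.3]
ee_rot: [0.5, 0.5, 0.5, -0.5]
force: [0.1, -0.4, -4.0]
grip_width: 0.674
```

Lower by 130 mm: 0.80, then small steps.

Emit:
move_arm:
  targets:
    - [[0.45, 0.2, 0.003, 0.004, 0, 0, 0], [0.45, 0.3, 0, 0, 0, 0, 0], [0.45, 0.2, 0, 0, 0, 0, 0], [0.45, 0.1, 0, 0, 0, 0, 0], [0.45, 0, 0, 0, 0, 0, 0]]

```text
time_s: 25.6
eef_pos: [648.1, -117.0, 72.6]
ee_rot: [0.499, 0.499, 0.501, -0.5]
force: [0.5, 0.3, -3.1]
grip_width: 0.669
```

Emit:
move_arm:
  targets:
    - [[0.45, 0.03, 0, 0, 0, 0, 0], [0.45, 0.01, 0, 0, 0, 0, 0], [0.45, 0, 0, 0, 0, 0, 0]]

```text
time_s: 25.9
eef_pos: [649.3, -117.8, 69.0]
ee_rot: [0.501, 0.5, 0.499, -0.5]
force: [-0.1, -0.2, -3.2]
grip_width: 0.669
```

Emit:
move_arm:
  targets:
    - [[0.45, 0.02, 0, 0, 0, 0, 0], [0.45, 0.013, 0, 0, 0, 0, 0], [0.45, 0, 0, 0, 0, 0, 0]]

```text
time_s: 26.2
eef_pos: [649.1, -117.7, 63.8]
ee_rot: [0.5, 0.5, 0.5, -0.5]
force: [-3.5, -0.1, 3.6]
grip_width: 0.667
```

Emit:
move_arm:
  targets:
    - [[1, 0, 0, 0, 0, 0, 0], [1, 0, 0, 0, 0, 0, 0], [1, 0, 0, 0, 0, 0, 0], [1, 0, 0, 0, 0, 0, 0], [1, 0, 0, 0, 0, 0, 0]]

```text
time_s: 26.7
eef_pos: [649.0, -117.6, 63.0]
ee_rot: [0.5, 0.5, 0.5, -0.5]
force: [-0.5, 0.5, 0.5]
grip_width: 1.0
```

Emit:
move_arm:
  targets:
    - [[1, -0.1, 0, 0, 0, 0, 0], [1, -0.25, 0, 0, 0, 0, 0], [1, -0.3, 0, 0, 0, 0, 0], [1, -0.3, 0, 0, 0, 0, 0], [1, -0.15, 0, 0, 0, 0, 0]]

```text
time_s: 27.2
eef_pos: [649.7, -117.8, 234.1]
ee_rot: [0.502, 0.501, 0.498, -0.499]
force: [-0.6, 0.6, -0.2]
grip_width: 1.002
```

Emit:
move_arm:
  targets:
    - [[1, 0, -0.2, 0, 0, 0, 0], [1, 0, -0.3, 0, 0, 0, 0], [1, 0, -0.2, 0, 0, 0, 0], [1, 0, 0, 0, 0, 0, 0], [1, 0, 0, 0, 0, 0, 0]]

```text
time_s: 27.7
eef_pos: [544.2, -117.8, 229.5]
ee_rot: [0.501, 0.5, 0.499, -0.5]
force: [0.6, 0.6, 0.1]
grip_width: 1.004
```

```bash
python3 chk.py 6 jar_s jar_m jar_l jar_xl reject_jar
```

```text
27.7 [ 544.2 -117.8  229.5] 1.004057763072496 [0.6 0.6 0.1]
jar_s scene 10 0.69 [649.8 136.7] rms 0.8
jar_s side 10 0.64 [647.9 136. ] rms 0.92
jar_m scene 10 0.91 [649.9  53.8] rms 0.64
jar_m side 10 0.75 [647.8  53.7] rms 0.65
jar_l scene 10 0.93 [649.  -32.2] rms 0.98
jar_l side 10 0.78 [648.9 -32.8] rms 0.55
jar_xl scene 10 0.75 [ 648.8 -118.3] rms 0.55
jar_xl side 10 0.97 [ 647.4 -116.1] rms 0.71
reject_jar scene 0 0.81 [433.3 -11.8] rms 0.42
reject_jar side 0 0.59 [433.1 -14.1] rms 0.85
```

View pics/side6.png

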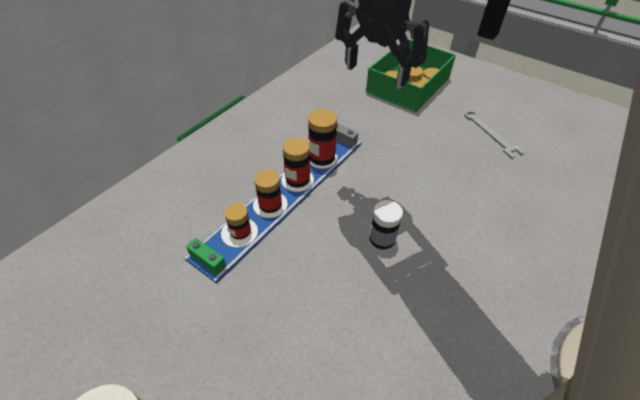

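View pics/scene6.png

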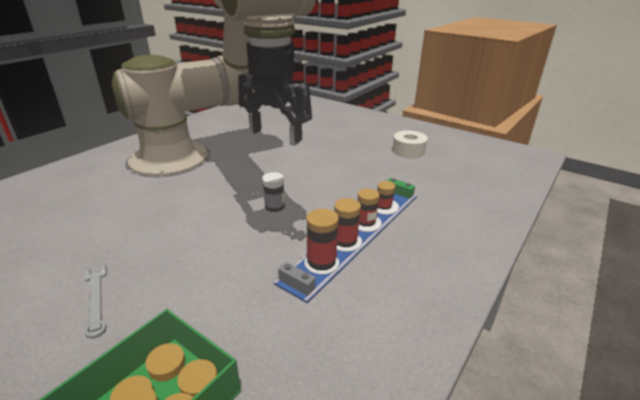

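Both pictures show the four jars upright on their discs. They run from small by the green stop (side view 238,222) to largest by the grey stop (322,137). The white-lidded jar is unmoved and the arm is clear.

```bash
python3 -c "
from rig import ctrl
print(ctrl.finish_job())"
```

```text
the job is handed in; nothing more can be done
None
```

I set all four gold-lidded jars on the rail in order of size and handed the job in at about 28 s of the 107 s allowed. No verdict was reported.

From the green stop to the grey stop they run jar_s on disc1, jar_m on disc2, jar_l on disc3 and jar_xl on disc4.

My last checks, in the scene and side pictures with the arm clear, showed:
- **Centring:** every jar measured within about 2.5 mm of its disc centre, against the 12 mm limit.
- **Standing:** all four looked upright and released.
- **White-lidded jar:** it measured within about 2 mm of where it started.

No check failed. The two cameras disagreed with each other by only 1–2 mm in those final measurements. Earlier, one reading of jar_m in the scene camera was about 4 mm off in y; the final look cleared it.

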